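Load a shoe heel into the heel sander with the power isolated

TASK

The heel sander is live: first throw its isolator handle over to off (fully over towards the robot). Then, with the power off, pick up the heel with one rounded end, seat it flat and fully home in the matching pocket of the sander's sloping bed, standing on its underside with its round end uphill towards the drum, let go of it, and throw the isolator handle fully back to on. Do not disturb the rectangular heel or the tin.

Things in the scene. Friction and masses are not known exactly. Their poses are not given: they have to be found in the camera images.
- handle (a joint): rad, the isolator's bail handle: 0 = off, leaning 40 degrees to the isolator's -x (robot) side; 1.4 = on, leaning 40 degrees to its +x side, away from the robot. Its grip is heavy (0.7 = upright): past the middle it drops by itself to the nearer stop. Starts on. About 2 N at the grip move it.
- grip (a point): centre of the handle's black cross bar: level round bar 84 mm long, 18 mm thick, along the isolator's y, 85 mm from the hinge axis, on two 10 mm rods 64 mm apart. At either stop it is 127 mm above the table, 55 mm before or behind the hinge; upright it is 147 mm high. Axes turn with the handle; at joint 0 they are the isolator's.
- handle_hinge (a point): point on the handle's hinge axis over the middle of the isolator, 62 mm above the table; y along the hinge, z up, x = the way the grip goes from off to on.
- isolator: grey steel box fixed to the bench, 130 (x) x 100 (y) x 55 mm high, origin at the centre of its underside; the hinge lies over its centre between two small bearing blocks (y = +-32 mm, up to 72 mm high).
- heel: dark wooden shoe heel, loose, D-shaped seen from above: 62 mm long (x, from -31 to +31), 52 mm wide (y), 40 mm high, about 90 g. The -x end is straight with square corners, the +x end is a half round of radius 26 mm. Origin at the centre of the underside, z up; it lies on the bench on its underside.
- pocket (a point): centre of the floor of the D-shaped pocket in the sander's bed, 85 mm above the table. The bed slopes 30 degrees: x points uphill to the drum, y across, z square out of the bed (up and towards the robot). Pocket 12 mm deep, the heel's outline with 1.8 mm play all round, round end at +x. A seated heel has its origin here, its axes along these and stands 28 mm out.
- sander: bench heel sander, fixed; origin under the pocket, z up, +x the uphill way. The sloping bed's face is 124 (uphill) x 112 (across) mm. A drum of 26 mm radius, 90 mm long, lies across at x = 98, 126 mm high; base 190 x 130 mm; motor (86 mm high) and belt guard (y = 60 mm, 110 mm high) reach back to x = 190 mm.
- square_heel: rectangular dark wooden heel block, loose, 60 x 34 x 30 mm, origin at the centre of its underside: leave alone.
- tin: round closed metal tin, radius 36 mm, 45 mm high, origin at the centre of its underside: leave alone.

How it is judged:
By the outcome, as a careful person would: the job done as asked, in the order asked, and still so for the second after the job is handed in, with the robot touching nothing.
It also fails if it takes over 72 s, if anything falls off the work surface, if the arm or the gripper's body presses on something with over 40 N, if the wrist force passes 120 N, or if a joint passes its speed limit or range.

ROBOT

A 6-joint arm with a two-finger parallel gripper is mounted at the origin on the work surface. World frame = base frame: x ahead of the robot, y to its left, z up, the work surface at z = 0. Lengths are in mm, angles in rad, forces in N, time in s.
With the tool pointing down it reaches from about 375 to 750 mm from the base axis. Payload 9 kg.
Tool frame: the origin (TCP) lies midway between the tips of the shut fingers; the grasp point (between the pads) lies 19 mm behind it (r.pinch_z is the distance from the TCP to the grasp point, in mm); z points along the fingers, y is the line along which they close (so a half turn about z gives the same grasp; the last joint's range is limited). The gripper opens to 85 mm and grips with 20 to 120 N. Pads are 22 mm wide; open, the fingers measure 114 mm over their backs; the gripper's body (76 mm by 85 mm) begins 54 mm behind the grasp point. The pads swing forward as they close: fully open they stand 13 mm farther back than shut.
Start: joints at [-1.366, 0.104, 0.097, 1.564, 0, 1.353], TCP at [246.203, -547.197, 195.131] pointing down, gripper open.
Joint ranges: [-2.99, 2.99], [-0.84, 1.86], [-1.1, 1.16], [-1.84, 2.11], [-1.51, 1.56], [-3.14, 3.14]. Speed limits (rad/s): [2.22, 2.22, 2.57, 3.14, 3.14, 3.14].

INTERFACE

Orientations are given as a 3x3 rotation matrix whose columns are the frame's x, y, z axes.
In Python, from workcell import r gives the robot as it stands. The module is installed in compiled form; this text tells all that it offers.
- The arm moves only by the tool send_rows, never from a script. Its argument "deltas" is a list of rows, each a list of 3 entries, a list of its own where there are three numbers: the turn, a rotation vector about the tool's x, y, z in units of pi rad (1.0 is pi rad), then the shift along the tool's x, y, z in units of 100 mm (1.0 is 100 mm), then the closure, from -1 (fully open) to 1 (shut). A call has 1 to 5 rows; each row is the pose to reach, as a shift and turn from the pose commanded when the call began, along the tool's axes at that moment, turning the shorter way round; what a row does not reach only later rows make up. A row lasts 1/8 s, in which the tool goes at most 62.5 mm and 10.7 degrees, less where a joint would pass 70% of its speed; a pose out of reach is approached as far as the arm can. A call with a number of a shift or a turn outside -1 to 1 is refused whole. A call with a gripper value outside its range is refused whole. The fingers move at their own pace and stop on an object; "newtons" is the grip in N (left out, the last holds). Time passes only in rows, so rows that repeat a pose let the fingers close. It gives the time, the measured TCP pose, the force, the opening and the grip force at its end, in the units of the state.
- r.get_state(): the state, without advancing time (a new reading comes with each control period).
- r.capture(name): name is "side" or "top"; returns a dict with "img" (420x560x3 uint8, red, green, blue), "fx", "fy", "cx", "cy" (pixels), "D" ([k1, k2, p1, p2, k3] as OpenCV has them; the pictures are not rectified), "T" (4x4, takes a point from camera to world coordinates). Camera axes: x right, y down, z forward; pixel columns grow to the right and rows downward; lengths in mm; the calibration is good to about 2 mm. A picture is of the moment at which its call begins. There is no depth.
- r.sign_off(): hands the job in; it is judged then, once.
Trained networks look in a picture, given as the dict that the camera call returned (one of the last four; its "shot" number tells which), for a name from the list of things; names that differ only in an ending like _2 or _b are one class to them, and where a whole thing is asked for, a point or a joint stands for the part that bears it (a point fixed in the world has none). Each returns a list of dicts, best first, with "conf" (0 to 1); they miss things now and then, are a little off and sometimes report something else, mostly with a low value. They report only what shows in the picture. A call takes as long as a camera call.
- r.trace(picture, name): "region" (420x560 bool, what is visible of it) and "rect" ([left, top, right, bottom] in pixels, round what is visible of it).
- r.mark_of(picture, name): "point" ([column, row] in pixels: a listed point, or the origin of a listed thing).
The state is a dict: "t": time; "joint_pos": joint angles; "qd": joint speeds; "effort": joint torques, N m; "tool_pos": TCP position; "tool_rot": TCP orientation; "ft_force": force on the tool from outside, world axes, zero at the start; "ft_torque": the same for the moment, N m; "finger_gap": finger opening in mm; "gripper_force": force on a finger pad.
Only numpy, scipy, OpenCV 4.12 (cv2) and the standard library are available. Lean on these libraries where they do the work, as an engineer would, in place of code of your own. Each camera call takes 0.05 s, during which the arm holds its last target. There are 200 camera calls.

## Working session

There is one attempt and no reset: what is moved stays moved. The work goes in short steps, Python scripts to look and compute and a tool call to move; the robot and the scene stay as the last step left them, time stands still between calls to the robot, and variables do not carry over. Pictures are saved under pics/ and viewed, at most 10 in all, crops included, and the job is handed in when it is done.

Besides the shell and the picture viewer there is one more tool, called after "Call:" by a JSON object that holds its "fn" and its "kwargs". send_rows: Moves the arm, as the interface text tells. Its arguments: {"type":"object","properties":{"deltas":{"type":"array","items":{"type":"array"}},"newtons":{"type":"number"}},"required":["deltas"]}

```bash
mkdir -p pics; cat > h.py <<'E'
import numpy as np, cv2
from workcell import r
def K(c): return np.array([[c['fx'],0,c['cx']],[0,c['fy'],c['cy']],[0,0,1.]])
def ray(c,p):
    u=cv2.undistortPoints(np.array([[p]],float),K(c),np.array(c['D'],float))[0,0]
    T=np.array(c['T']); d=T[:3,:3]@np.array([u[0],u[1],1]); return T[:3,3],d/np.linalg.norm(d)
def tri(a,pa,b,pb):
    o1,d1=ray(a,pa);o2,d2=ray(b,pb)
    s=np.linalg.lstsq(np.c_[d1,-d2],o2-o1,rcond=None)[0]
    x,y=o1+s[0]*d1,o2+s[1]*d2
    return (x+y)/2,np.linalg.norm(x-y)
def atz(c,p,z):
    o,d=ray(c,p); return o+d*(z-o[2])/d[2]
def proj(c,P):
    T=np.linalg.inv(np.array(c['T'])); rv=cv2.Rodrigues(T[:3,:3])[0]
    return cv2.projectPoints(np.array(P,float).reshape(-1,3),rv,T[:3,3],K(c),np.array(c['D'],float))[0][:,0]
def save(c,n): cv2.imwrite(f'pics/{n}.png',c['img'][:,:,::-1])
E
cat > a.py <<'E'
from h import *
np.set_printoptions(precision=1,suppress=True)
a=r.capture('top');b=r.capture('side')
im=np.hstack([a['img'],b['img']]);save(a,'top0');save(b,'side0')
for c in(a,b): print(np.array(c['T']),c['fx'])
for n in['grip','handle_hinge','isolator','heel','pocket','sander','square_heel','tin']:
    A=r.mark_of(a,n);B=r.mark_of(b,n)
    print(n,[(np.round(x['point'],1),round(x['conf'],2)) for x in A[:2]],[(np.round(x['point'],1),round(x['conf'],2)) for x in B[:2]],end=' ')
    if A and B: print(tri(a,A[0]['point'],b,B[0]['point']))
    else: print()
s=r.get_state();print(s['tool_pos'],np.array(s['tool_rot']),s['finger_gap'],r.pinch_z)
E
python3 a.py
```

```text
[[ -0.   -1.    0.1 502.2]
 [ -1.    0.    0.  -10.2]
 [ -0.   -0.1  -1.  985.3]
 [  0.    0.    0.    1. ]] 474.546771859887
[[   0.9   -0.4    0.3  346.3]
 [  -0.5   -0.6    0.6 -476. ]
 [  -0.    -0.7   -0.7  693.3]
 [   0.     0.     0.     1. ]] 391.2467832382656
grip [(array([134.4, 208.8]), 0.89)] [(array([234.1, 133. ]), 0.84)] (array([630.5, 283.2, 115. ]), np.float64(6.5022782994107216))
handle_hinge [(array([141. , 242.8]), 0.68)] [(array([213.8, 154.9]), 0.64)] (array([570.3, 285.2,  67.6]), np.float64(6.580241580759677))
isolator [(array([149.7, 243.8]), 0.58)] [(array([222.3, 174.2]), 0.56)] (array([579.4, 288.3,  -5.4]), np.float64(5.969379023458556))
heel [(array([276. , 287.1]), 0.91)] [(array([225.1, 257.1]), 0.87)] (array([479.8,  25.6,   2.1]), np.float64(1.6205780865262345))
pocket [(array([420.8, 254.3]), 0.69)] [(array([321.1, 331.5]), 0.9), (array([220.4, 175.1]), 0.68)] (array([ 539.7, -251.1,   84.2]), np.float64(4.711917732880113))
sander [(array([412. , 252.4]), 0.93)] [(array([319.8, 351.9]), 0.69)] (array([ 544.9, -254.5,    1.5]), np.float64(0.3288027906073978))
square_heel [(array([278.8, 229.6]), 0.83)] [(array([277.3, 237.1]), 0.66)] (array([600.4,  15.9,   9. ]), np.float64(4.974325986463702))
tin [(array([273.9, 153. ]), 0.59)] [(array([330.7, 213.5]), 0.87)] (array([760.3,  25.7,  -5.2]), np.float64(8.6649607862303))
[ 246.2 -547.2  195.1] [[ 0.9  0.4  0. ]
 [ 0.4 -0.9 -0. ]
 [-0.   0.  -1. ]] 85.15841855971729 18.700000000000003
```

```bash
python3 - <<'E'
import cv2
a=cv2.imread('pics/top0.png');cv2.imwrite('pics/t0.png',cv2.resize(a,(800,600)))
a=cv2.imread('pics/side0.png');cv2.imwrite('pics/s0.png',cv2.resize(a,(800,600)))
E
```

```text
(no output)
```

View pics/t0.png

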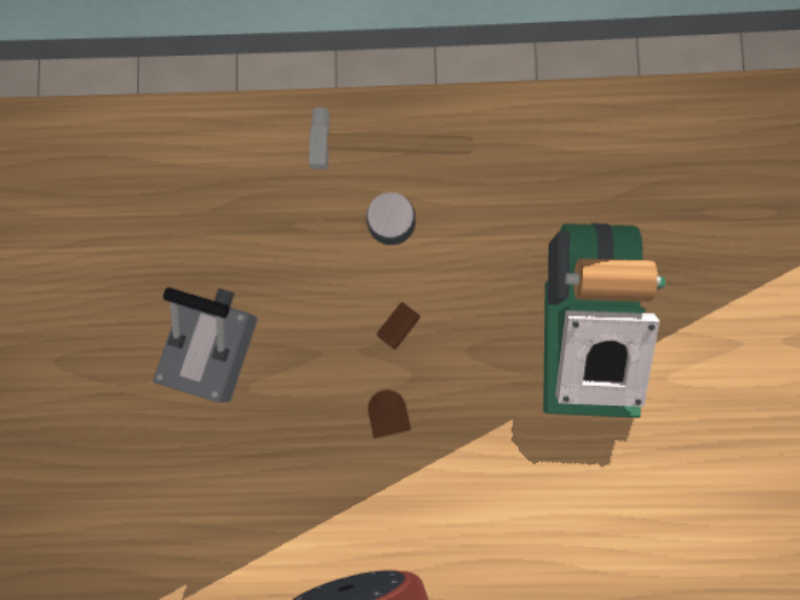

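View pics/s0.png

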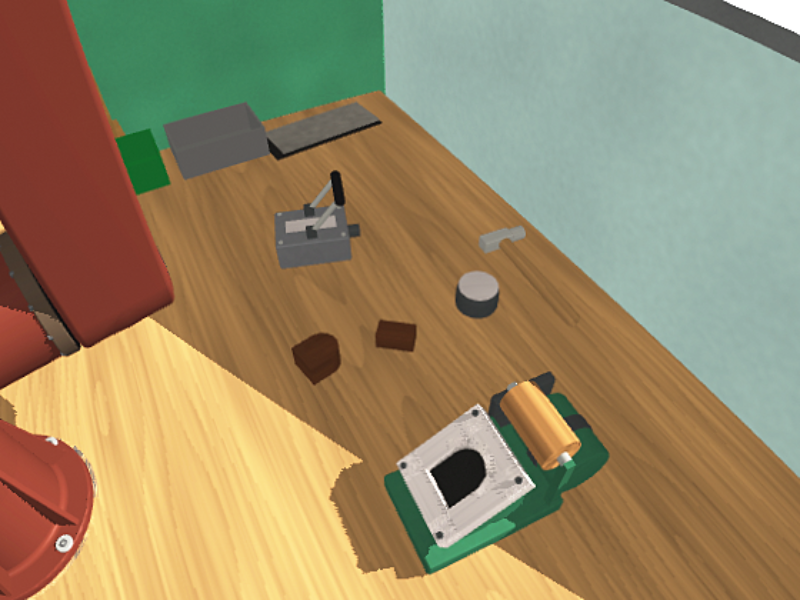

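```bash
cat > fit.py <<'E'
from h import *
from scipy.optimize import minimize
def Dpts(L0,L1,w):  # D outline
    t=np.linspace(-np.pi/2,np.pi/2,25); R=w
    return np.r_[[[L0,-w],[L0,w]],np.c_[L1-R+R*np.cos(t),R*np.sin(t)][::-1]]
def prism(o,z0,z1): return np.r_[np.c_[o,np.full(len(o),z0)],np.c_[o,np.full(len(o),z1)]]
def place(P,x,y,z,yaw,slope=0):
    c,s=np.cos(yaw),np.sin(yaw);Z=np.array([[c,-s,0],[s,c,0],[0,0,1]])
    c,s=np.cos(slope),np.sin(slope);Y=np.array([[c,0,-s],[0,1,0],[s,0,c]])
    return P@(Z@Y).T+[x,y,z]
def iou(c,P,m,sub=4):
    q=cv2.convexHull(proj(c,P).astype(np.float32))[:,0]
    im=np.zeros((420*sub,560*sub),np.uint8);cv2.fillPoly(im,[np.round((q+.5)*sub-.5).astype(np.int32)],1)
    f=cv2.resize(im.astype(np.float32),(560,420),interpolation=cv2.INTER_AREA)
    return np.minimum(f,m).sum()/np.maximum(f,m).sum()
def fit(cms,P,x0,mk,step):
    f=lambda v:-sum(iou(c,mk(P,v),m) for c,m in cms)
    s=np.array([x0]+[np.array(x0)+np.eye(len(x0))[i]*step[i] for i in range(len(x0))])
    o=minimize(f,x0,method='Nelder-Mead',options=dict(initial_simplex=s,xatol=.02,fatol=1e-5,maxiter=400))
    return o.x,[iou(c,mk(P,o.x),m) for c,m in cms]
E
cat > b.py <<'E'
from fit import *
np.set_printoptions(precision=3,suppress=True)
a=r.capture('top');b=r.capture('side')
M=lambda c,n:r.trace(c,n)[0]['region']
P=prism(Dpts(-31,31,26),0,40)
h=[(c,M(c,'heel')) for c in(a,b)]
mk=lambda P,v:place(P,v[0],v[1],v[2]*10,v[3])
for y0 in(0.2,-.2): print('heel',fit(h,P,[480,25,0,y0],mk,[5,5,.5,.2]))
for c in h: print('heel single',fit([c],P,[480,25,.1],lambda P,v:place(P,v[0],v[1],0,v[2]),[5,5,.2]))
# pocket opening: dark within sander
s=[]
for c,p in((a,(420,254)),(b,(321,331))):
    d=(c['img'].max(2)<70).astype(np.uint8);n,l=cv2.connectedComponents(d)
    m=l==l[p[1],p[0]];s.append((c,m));print(m.sum())
O=prism(Dpts(-32.8,32.8,27.8),12,12)
for t in(s,s[:1],s[1:]):
    print('pocket z=85',fit(t,O,[540,-252,0],lambda P,v:place(P,v[0],v[1],85,v[2],np.pi/6),[5,5,.1]))
print('pocket free z',fit(s,O,[540,-252,8.5,0],lambda P,v:place(P,v[0],v[1],v[2]*10,v[3],np.pi/6),[5,5,.5,.1]))
I=prism(np.array([[-65,-50],[65,-50],[65,50],[-65,50.]]),0,55)
t=[(c,M(c,'isolator')) for c in(a,b)]
G=[(c,M(c,'grip')) for c in(a,b)]
for x,y in t+G: ys,xs=np.nonzero(y);print(y.sum(),xs.min(),xs.max(),ys.min(),ys.max())
for k in (t,t[:1],t[1:]): print('iso',fit(k,I,[575,285,-.28],lambda P,v:place(P,v[0],v[1],0,v[2]),[5,5,.1]))
for c,m,n in((a,t[0][1],'mi_a'),(b,t[1][1],'mi_b')): pass
def ov(c,ms):
    o=c['img'].copy()
    for m in ms:
        k,_=cv2.findContours(m.astype(np.uint8),0,1);cv2.drawContours(o,k,-1,(255,255,0),1)
    return o
A=ov(a,[h[0][1],s[0][1],t[0][1],G[0][1]])[180:320,80:480];B=ov(b,[h[1][1],s[1][1],t[1][1],G[1][1]])[100:400,160:430]
A=cv2.resize(A,None,fx=2,fy=2)
cv2.imwrite('pics/ov_a.png',A[:,:,::-1]);cv2.imwrite('pics/ov_b.png',cv2.resize(B,None,fx=2,fy=2)[:,:,::-1])
E
python3 b.py
```

```text
heel (array([480.244,  33.878,   0.304,   0.184]), [np.float32(0.94816166), np.float32(0.9586549)])
heel (array([480.485,  34.089,   0.268,   0.191]), [np.float32(0.944436), np.float32(0.96114564)])
heel single (array([479.562,  34.224,   0.2  ]), [np.float32(0.9515735)])
heel single (array([481.601,  35.841,   0.221]), [np.float32(0.96287847)])
716
977
pocket z=85 (array([ 547.111, -253.056,   -0.007]), [np.float32(0.80984026), np.float32(0.8273248)])
pocket z=85 (array([ 546.458, -252.571,    0.062]), [np.float32(0.82003725)])
pocket z=85 (array([ 546.126, -257.155,   -0.177]), [np.float32(0.8497929)])
pocket free z (array([ 547.825, -253.485,    7.833,    0.023]), [np.float32(0.82381743), np.float32(0.83857465)])
3954 107 180 202 281
2259 193 250 120 187
655 115 159 202 245
502 263 291 224 244
iso (array([576.364, 291.652,  -0.314]), [np.float32(0.8977866), np.float32(0.82077616)])
iso (array([575.145, 290.801,  -0.322]), [np.float32(0.90317786)])
iso (array([579.094, 292.641,  -0.333]), [np.float32(0.82655525)])
```

View pics/ov_b.png

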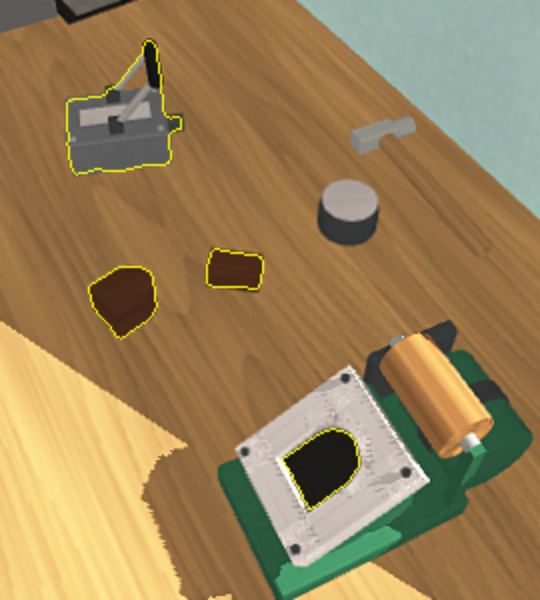

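View pics/ov_a.png

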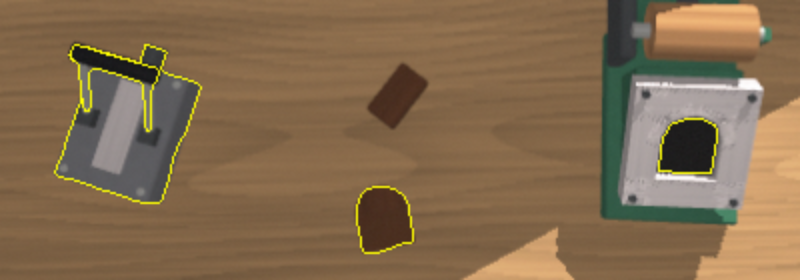

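Side crop: pocket floor is dark around (320,470), with the lit downhill wall visible beside it. The isolator and heel traces fit well (the side "grip" hit was really the square heel). Top crop: heel at (385,220), handle bar at (115,62), leaning away. I'll refine the pocket next.

```bash
cat > c.py <<'E'
from fit import *
np.set_printoptions(precision=3,suppress=True)
a=r.capture('top');b=r.capture('side')
A=np.array([(646,94),(755,92),(733,202),(632,198)])/2+[80,180]-.25
B=np.array([(345,378),(406,472),(295,549),(245,452)])/2+[160,100]-.25
S=[tri(a,p,b,q) for p,q in zip(A,B)]
for p in S: print(p)
X=np.array([p[0] for p in S]);u=(X[0]+X[1]-X[2]-X[3])/2;v=(X[0]+X[3]-X[1]-X[2])/2
n=np.cross(u,v);n/=np.linalg.norm(n);print('centre',X.mean(0),'n',n,'u',u,'v',v,'slope',np.degrees(np.arctan2(u[2],np.hypot(*u[:2]))))
s=[]
for c,p in((a,(420,254)),(b,(321,331))):
    d=(c['img'].max(2)<70).astype(np.uint8);_,l=cv2.connectedComponents(d);s.append((c,(l==l[p[1],p[0]])))
D=Dpts(-32.8,32.8,27.8);F=prism(D,0,0);O=prism(D,12,12)
def fill(c,P,sub=4):
    q=proj(c,P[:len(P)//2]);im=np.zeros((1680,2240),np.uint8);cv2.fillPoly(im,[np.round((q+.5)*sub-.5).astype(np.int32)],1);return im
def sc(c,m,v):
    g=lambda P:place(P,v[0],v[1],v[2]*10,v[3],np.pi/6)
    f=cv2.resize((fill(c,g(F))&fill(c,g(O))).astype(np.float32),(560,420),interpolation=cv2.INTER_AREA)
    return np.minimum(f,m).sum()/np.maximum(f,m).sum()
for t,fz in((s,0),(s,1),(s[:1],1),(s[1:],1)):
    V=lambda w:[w[0],w[1],8.5 if fz else w[3],w[2]]
    x0=[545,-252,0]+([] if fz else [8.5]);st=[6,6,.1,1]
    o=minimize(lambda w:-sum(sc(c,m,V(w)) for c,m in t),x0,method='Nelder-Mead',options=dict(initial_simplex=[x0]+[list(np.array(x0)+np.eye(len(x0))[i]*st[i]) for i in range(len(x0))],maxiter=300))
    print(o.x,o.fun/len(t))
s=r.get_state();R=np.array(s['tool_rot']);print('yaw',np.arctan2(R[1,0],R[0,0]))
E
cat > go.py <<'E'
# python3 go.py x y z yaw tilt : rotvec(pi) + shift(100mm) in tool axes to reach; tool z = down tilted by tilt towards heading 'az'
import sys
from h import *
from scipy.spatial.transform import Rotation as Ro
def pose(yaw,tilt=0):  # yaw of tool x (rad); tilt: tool z leans to tool-x heading
    c,s=np.cos(yaw),np.sin(yaw);Z=np.array([[c,-s,0],[s,c,0],[0,0,1]])
    c,s=np.cos(tilt),np.sin(tilt);Y=np.array([[c,0,s],[0,1,0],[-s,0,c]])
    return Z@Y.T@np.diag([1,-1,-1.])
def rel(R,p,R2,p2): return Ro.from_matrix(R.T@R2).as_rotvec()/np.pi, R.T@(np.array(p2)-p)/100
if __name__=='__main__':
    np.set_printoptions(precision=4,suppress=True)
    s=r.get_state();R=np.array(s['tool_rot']);p=np.array(s['tool_pos'])
    v=[float(x) for x in sys.argv[1:]]
    print('t',s['t'],'p',p,'F',np.array(s['ft_force']),'gap',s['finger_gap'])
    print(*rel(R,p,pose(v[3],v[4] if len(v)>4 else 0),v[:3]))
E
python3 c.py; python3 go.py 662 263 250 1.27; python3 go.py 480 34 250 0.19
```

```text
(array([ 586.637, -210.493,  124.267]), np.float64(0.8280806044858187))
(array([ 583.468, -305.501,  124.658]), np.float64(4.731824769077121))
(array([ 487.696, -298.041,   69.73 ]), np.float64(0.4280686993186377))
(array([ 493.578, -204.622,   69.171]), np.float64(1.1385740731546665))
centre [ 537.845 -254.664   96.957] n [-0.502  0.028  0.865] u [94.416 -6.666 55.012] v [ 4.526 94.214 -0.475] slope 30.165632200954153
[ 544.199 -254.919   -0.06     8.418] -0.9432101845741272
[ 544.295 -254.617   -0.074] -0.944839358329773
[ 543.676 -254.32    -0.037] -0.9498876333236694
[ 544.58  -254.995   -0.092] -0.9571128487586975
yaw 0.4228092226600221
t 1.4 p [ 246.2041 -547.2163  195.1597] F [0.5479 0.5343 0.209 ] gap 85.67387077794663
[ 0.      0.     -0.2697] [ 7.1163 -5.6825 -0.5496]
t 1.4 p [ 246.2041 -547.2163  195.1597] F [0.5479 0.5343 0.209 ] gap 85.67387077794663
[0.     0.     0.0741] [ 4.5169 -4.3409 -0.5493]
```

Call:
{"fn": "send_rows", "kwargs": {"deltas": [[[0,0,0],[0.45,-0.35,-0.3],1],[[0,0,0],[0.9,-0.7,-0.55],1],[[0,0,0],[0.9,-0.7,-0.55],1]], "newtons": 40}}

```text
t: 1.78
tool_pos: [301.6, -444.9, 253.3]
tool_rot: [[0.911, 0.413, 0.002], [0.413, -0.911, -0.004], [0.0, 0.004, -1.0]]
ft_force: [-0.6, -0.3, -1.2]
finger_gap: 32.3
gripper_force: 0.0
```

Call:
{"fn": "send_rows", "kwargs": {"deltas": [[[0,0,0],[0.45,-0.35,0],1],[[0,0,0],[0.9,-0.7,0],1],[[0,0,0],[0.9,-0.7,0],1]]}}

```text
t: 2.15
tool_pos: [354.2, -343.5, 250.3]
tool_rot: [[0.91, 0.414, 0.001], [0.414, -0.91, -0.0], [0.0, 0.0, -1.0]]
ft_force: [-0.4, -0.4, 0.5]
finger_gap: -0.2
gripper_force: 0.0
```

Call:
{"fn": "send_rows", "kwargs": {"deltas": [[[0,0,0],[0.45,-0.35,0],1],[[0,0,0],[0.9,-0.7,0],1],[[0,0,0],[0.9,-0.7,0],1]]}}

```text
t: 2.52
tool_pos: [407.3, -243.3, 250.1]
tool_rot: [[0.91, 0.414, 0.0], [0.414, -0.91, -0.0], [0.0, 0.0, -1.0]]
ft_force: [-0.4, -0.5, 0.5]
finger_gap: 0.2
gripper_force: 0.0
```

Call:
{"fn": "send_rows", "kwargs": {"deltas": [[[0,0,0],[0.45,-0.35,0],1],[[0,0,0],[0.9,-0.7,0],1],[[0,0,0],[0.9,-0.7,0],1]]}}

```text
t: 2.9
tool_pos: [460.6, -143.0, 249.7]
tool_rot: [[0.911, 0.413, -0.0], [0.413, -0.911, 0.0], [-0.0, -0.0, -1.0]]
ft_force: [0.0, -0.6, 0.2]
finger_gap: 0.2
gripper_force: 0.0
```

Call:
{"fn": "send_rows", "kwargs": {"deltas": [[[0,0,0],[0.45,-0.35,0],1],[[0,0,0],[0.9,-0.7,0],1],[[0,0,0],[0.9,-0.7,0],1]]}}

```text
t: 3.28
tool_pos: [513.9, -42.8, 249.4]
tool_rot: [[0.911, 0.413, -0.001], [0.413, -0.911, 0.0], [-0.001, -0.0, -1.0]]
ft_force: [-0.3, -0.6, -0.8]
finger_gap: 0.0
gripper_force: 0.0
```

Call:
{"fn": "send_rows", "kwargs": {"deltas": [[[0,0,0],[0.45,-0.35,0],1],[[0,0,0],[0.9,-0.7,0],1],[[0,0,0],[0.9,-0.7,0],1]]}}

```text
t: 3.65
tool_pos: [567.2, 57.4, 248.8]
tool_rot: [[0.911, 0.412, -0.001], [0.412, -0.911, -0.0], [-0.001, -0.0, -1.0]]
ft_force: [-0.3, -0.8, 0.8]
finger_gap: -0.3
gripper_force: 0.0
```

Call:
{"fn": "send_rows", "kwargs": {"deltas": [[[0,0,0],[0.45,-0.35,0],1],[[0,0,0],[0.9,-0.7,0],1],[[0,0,0],[0.9,-0.7,0],1]]}}

```text
t: 4.03
tool_pos: [620.6, 157.6, 247.8]
tool_rot: [[0.912, 0.411, -0.003], [0.411, -0.912, -0.001], [-0.003, -0.001, -1.0]]
ft_force: [-1.2, -1.2, 0.2]
finger_gap: 0.4
gripper_force: 0.0
```

Call:
{"fn": "send_rows", "kwargs": {"deltas": [[[0,0,0],[0.45,-0.35,0],1],[[0,0,0],[0.9,-0.7,0],1],[[0,0,0],[0.9,-0.7,0],1]]}}

```text
t: 4.4
tool_pos: [674.5, 258.1, 245.9]
tool_rot: [[0.912, 0.411, -0.005], [0.411, -0.912, -0.001], [-0.005, -0.001, -1.0]]
ft_force: [-0.4, -0.6, -0.8]
finger_gap: 0.2
gripper_force: 0.0
```

Call:
{"fn": "send_rows", "kwargs": {"deltas": [[[0,0,-0.05],[0,0,0],1],[[0,0,-0.1],[0,0,0],1],[[0,0,-0.16],[0,0,0],1],[[0,0,-0.21],[0,0,0],1],[[0,0,-0.267],[0,0,0],1]]}}

```text
t: 5.03
tool_pos: [673.6, 254.8, 251.2]
tool_rot: [[0.302, 0.953, 0.001], [0.953, -0.302, -0.001], [-0.001, 0.001, -1.0]]
ft_force: [-0.6, -0.4, 0.1]
finger_gap: -0.1
gripper_force: 0.0
```

```bash
python3 go.py 666 262 105 1.26; python3 -c "
from workcell import r;print(r.get_state()['joint_pos'])"
```

```text
t 5.025 p [673.6289 254.8236 251.2274] F [-0.5744 -0.3582  0.091 ] gap -0.08540114948657797
[0.0004 0.0002 0.0014] [ 0.0462 -0.0962  1.4621]
[ 1.81220774e-01  5.46202266e-01  7.29487171e-01  1.75321328e+00
 -1.05391778e-03  2.05844692e+00]
```

Call:
{"fn": "send_rows", "kwargs": {"deltas": [[[0,0,0],[0.05,0,0.5],1],[[0,0,0],[0.05,0,1.0],1],[[0,0,0],[0.05,0,1.0],1]]}}

```text
t: 5.4
tool_pos: [671.8, 259.7, 145.6]
tool_rot: [[0.307, 0.952, -0.008], [0.952, -0.307, -0.002], [-0.005, -0.007, -1.0]]
ft_force: [-0.5, -0.2, 0.5]
finger_gap: -0.1
gripper_force: 0.0
```

Call:
{"fn": "send_rows", "kwargs": {"deltas": [[[0,0,0],[0,0,0.4],1],[[0,0,0],[0,0,0.4],1],[[0,0,0],[0,-0.15,0.4],1],[[0,0,0],[0,-0.25,0.4],1]]}}

```text
t: 5.9
tool_pos: [652.0, 270.9, 113.9]
tool_rot: [[0.305, 0.952, 0.004], [0.952, -0.305, 0.001], [0.002, 0.003, -1.0]]
ft_force: [0.2, 0.4, -0.0]
finger_gap: 0.1
gripper_force: 0.0
```

Call:
{"fn": "send_rows", "kwargs": {"deltas": [[[0,0,0],[0,-0.15,0],1],[[0,0,0],[0,-0.3,0],1],[[0,0,0],[0,-0.45,0],1],[[0,0,0],[0,-0.6,0],1],[[0,0,0],[0,-0.75,0],1]]}}

```text
t: 6.52
tool_pos: [579.8, 294.1, 112.6]
tool_rot: [[0.304, 0.953, 0.003], [0.953, -0.304, 0.0], [0.001, 0.002, -1.0]]
ft_force: [0.8, 0.2, -0.2]
finger_gap: -0.1
gripper_force: 0.0
```

Call:
{"fn": "send_rows", "kwargs": {"deltas": [[[0,0,0],[0,0,0],1],[[0,0,0],[0,0,0],1],[[0,0,0],[0,0,0],1]]}}

```text
t: 6.9
tool_pos: [580.0, 293.8, 110.4]
tool_rot: [[0.305, 0.952, 0.001], [0.952, -0.305, -0.0], [0.0, 0.001, -1.0]]
ft_force: [-0.1, 0.2, -0.1]
finger_gap: -0.2
gripper_force: 0.0
```

```bash
python3 - <<'E'
from h import *
a=r.capture('top');b=r.capture('side')
im=np.hstack([cv2.resize(a['img'][150:320,60:260],(400,340)),cv2.resize(b['img'][60:230,150:350],(400,340))])
cv2.imwrite('pics/h1.png',im[:,:,::-1])
E
```

```text
(no output)
```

View pics/h1.png

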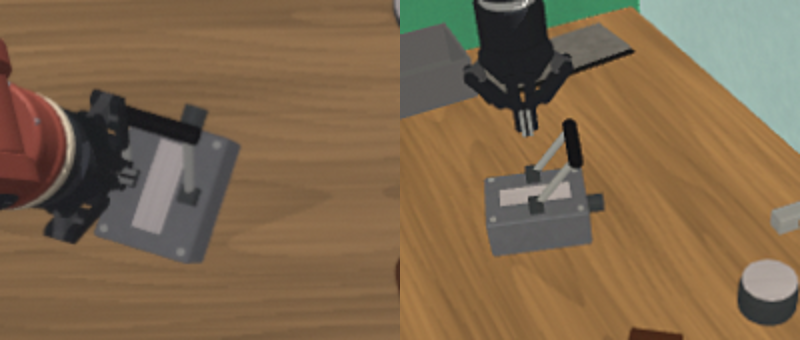

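The handle is still on: the fingers at left crop (125,172) passed beside the bar's left end, because the isolator estimate was pulled by the handle in the mask. I'll refit with the handle modelled.

```bash
python3 - <<'E'
from fit import *
np.set_printoptions(precision=2,suppress=True)
a=r.capture('top');b=r.capture('side')
print('tcp px',proj(a,[580,293.8,110]),proj(b,[580,293.8,110]))
for c in(a,b):
    for n in('isolator','handle_hinge','grip'):
        m=r.mark_of(c,n); print(n,[(np.array(x['point']),x['conf'],atz(c,x['point'],dict(isolator=0,handle_hinge=62,grip=127)[n])) for x in m[:1]])
# top corners of the box (z=55), read from h1.png (2x crop)
A=np.array([(217,145),(181,252)])/2+[60,150]; print('screws top z55',[atz(a,p,55) for p in A])
B=np.array([(491,180),(581,172),(590,246-35),(497,220)])-[400,0];B=B/2+[150,60]; print('screws side',[atz(b,p,55) for p in B])
bar=np.array([(122,113),(199,134)])/2+[60,150]; print('bar top',[atz(a,p,127) for p in bar])
bar=(np.array([(569,124),(576,164)])-[400,0])/2+[150,60]; print('bar side',[atz(b,p,127) for p in bar])
E
```

```text
tcp px [[128.63 237.85]] [[215.3 138.3]]
isolator [(array([149.2, 245.5]), 0.59, array([572.62, 288.59,   0.  ]))]
handle_hinge [(array([137.5, 241.6]), 0.75, array([576.44, 292.89,  62.  ]))]
grip []
isolator [(array([220.5, 173.4]), 0.67, array([577.39, 286.67,   0.  ]))]
handle_hinge [(array([215.9, 156.5]), 0.97, array([571.46, 284.35,  62.  ]))]
grip [(array([236.1, 133.5]), 0.67, array([624.98, 264.09, 127.  ]))]
screws top z55 [array([613.36, 234.05,  55.  ]), array([508.95, 268.55,  55.  ])]
screws side [array([537.04, 344.91,  55.  ]), array([647.62, 301.21,  55.  ]), array([624.33, 223.42,  55.  ]), array([515.93, 265.17,  55.  ])]
bar top [array([636.72, 302.98, 127.  ]), array([615.35, 231.77, 127.  ])]
bar side [array([641.62, 311.17, 127.  ]), array([614.91, 230.59, 127.  ])]
```

```bash
python3 - <<'E'
from h import *
a=r.capture('top');b=r.capture('side');s=r.get_state();p=np.array(s['tool_pos']);print(p,s['finger_gap'],s['joint_pos'])
L=[]
for c,x0,y0 in((a,90,200),(b,175,80)):
    o=cv2.resize(c['img'][y0:y0+80,x0:x0+80],(400,400),interpolation=cv2.INTER_CUBIC)
    for dz,col in((0,(255,0,0)),(30,(255,255,0)),(60,(0,255,0))):
        q=(proj(c,p+[0,0,dz])[0]-[x0,y0]+.5)*5;cv2.circle(o,tuple(int(v) for v in q),3,col,1)
    L.append(o)
cv2.imwrite('pics/h2.png',np.hstack(L)[:,:,::-1])
E
```

```text
[579.30474155 294.12385825 110.07581379] 0.24177273481534925 [ 2.69023087e-01  2.55877852e-01  1.11550452e-01  1.42643026e+00
 -8.47275865e-05  2.14903190e+00]
```

View pics/h2.png

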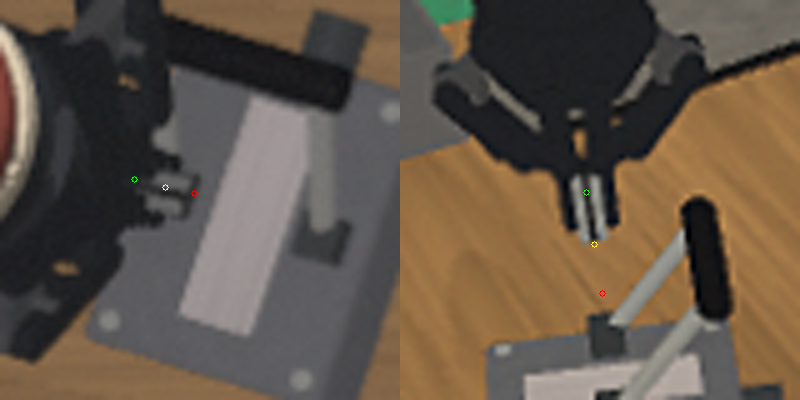

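```bash
python3 - <<'E'
from h import *
np.set_printoptions(precision=1,suppress=True)
a=r.capture('top');b=r.capture('side');s=r.get_state();print(s['tool_pos'],s['ft_force'])
for A in((195,185),(165,187)): print('tip',tri(a,np.array(A)/5+[90,200]-.5,b,np.array((192,241))/5+[175,80]-.5))
print('bar L',tri(a,np.array((165,30))/5+[90,200]-.5,b,np.array((298,205))/5+[175,80]-.5))
print('bar R',tri(a,np.array((345,92))/5+[90,200]-.5,b,np.array((318,312))/5+[175,80]-.5))
print('front screw',tri(a,np.array((300,380))/5+[90,200]-.5,b,np.array((97,220))/2+[150,60]))
print(a['T'],b['T'])
E
```

```text
[579.3 294.1 110.1] [-0.1 -0.2  0.3]
tip (array([576.4, 280.3, 151.6]), np.float64(4.746907230345871))
tip (array([578.6, 293.8, 142.4]), np.float64(1.1108091546646937))
bar L (array([635.3, 294.4, 143.6]), np.float64(1.1525175579871998))
bar R (array([615.1, 233.8, 124.9]), np.float64(2.383398750356907))
front screw (array([513.4, 270.4,  51.7]), np.float64(7.229528548939015))
[[ -0.   -1.    0.1 502.2]
 [ -1.    0.    0.  -10.2]
 [ -0.   -0.1  -1.  985.3]
 [  0.    0.    0.    1. ]] [[   0.9   -0.4    0.3  346.3]
 [  -0.5   -0.6    0.6 -476. ]
 [  -0.    -0.7   -0.7  693.3]
 [   0.     0.     0.     1. ]]
```

Call:
{"fn": "send_rows", "kwargs": {"deltas": [[[0,0,0],[0,-0.45,0],1],[[0,0,0],[0,-0.45,0],1],[[0,0,0],[0,-0.45,0.2],1],[[0,0,0],[0,-0.45,0.45],1],[[0,0,0],[0,-0.45,0.45],1]]}}

```text
t: 8.22
tool_pos: [535.2, 306.8, 61.7]
tool_rot: [[0.305, 0.952, -0.004], [0.952, -0.305, -0.002], [-0.003, -0.004, -1.0]]
ft_force: [0.6, -0.1, 0.0]
finger_gap: 0.1
gripper_force: 0.0
```

Call:
{"fn": "send_rows", "kwargs": {"deltas": [[[0,0,0],[0,0,0.04],1],[[0,0,0],[0,0,0.08],1],[[0,0,0],[0,0,0.08],1]]}}

```text
t: 8.6
tool_pos: [536.6, 307.8, 57.2]
tool_rot: [[0.304, 0.953, 0.0], [0.953, -0.304, -0.0], [0.0, 0.0, -1.0]]
ft_force: [0.4, -0.8, 0.1]
finger_gap: 0.1
gripper_force: 0.0
```

```bash
python3 - <<'E'
from h import *
np.set_printoptions(precision=1,suppress=True)
a=r.capture('top');b=r.capture('side');s=r.get_state();p=np.array(s['tool_pos']);print(p,s['ft_force'],np.array(s['joint_pos']))
L=[]
for c,x0,y0 in((a,90,200),(b,165,100)):
    o=cv2.resize(c['img'][y0:y0+80,x0:x0+80],(400,400),interpolation=cv2.INTER_CUBIC)
    for dz,col in((0,(255,0,0)),(30,(255,255,0)),(60,(0,255,0))):
        q=(proj(c,p+[0,0,dz])[0]-[x0,y0]+.5)*5;cv2.circle(o,tuple(int(v) for v in q),3,col,1)
    L.append(o)
cv2.imwrite('pics/h3.png',np.hstack(L)[:,:,::-1])
E
```

```text
[536.7 307.8  57.4] [-0.2 -0.4  0.4] [ 0.3  0.2 -0.1  1.3 -0.   2.2]
```

View pics/h3.png

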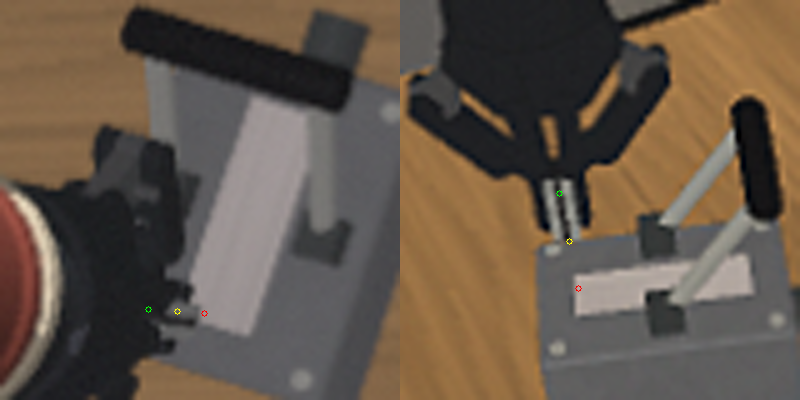

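Call:
{"fn": "send_rows", "kwargs": {"deltas": [[[0,0,0],[0,0,0.04],1],[[0,0,0],[0,0,0.08],1],[[0,0,0],[0,0,0.12],1],[[0,0,0],[0,0,0.12],1]]}}

```text
t: 9.2
tool_pos: [536.0, 307.7, 44.5]
tool_rot: [[0.304, 0.953, -0.001], [0.953, -0.304, -0.0], [-0.001, -0.001, -1.0]]
ft_force: [0.3, -0.3, -0.3]
finger_gap: 0.1
gripper_force: 0.0
```

Call:
{"fn": "send_rows", "kwargs": {"deltas": [[[0,0,0],[0,0,0.04],1],[[0,0,0],[0,0,0.08],1],[[0,0,0],[0,0,0.08],1]]}}

```text
t: 9.57
tool_pos: [536.1, 307.7, 36.5]
tool_rot: [[0.304, 0.953, -0.001], [0.953, -0.304, -0.0], [-0.001, -0.001, -1.0]]
ft_force: [-0.5, -0.6, -0.2]
finger_gap: -0.4
gripper_force: 0.0
```

Call:
{"fn": "send_rows", "kwargs": {"deltas": [[[0,0,0],[0,0,0.02],1],[[0,0,0],[0,0,0.04],1],[[0,0,0],[0,0,0.04],1]]}}

```text
t: 9.95
tool_pos: [536.3, 307.8, 32.8]
tool_rot: [[0.304, 0.953, -0.0], [0.953, -0.304, -0.0], [-0.0, -0.0, -1.0]]
ft_force: [0.5, -1.0, -0.6]
finger_gap: -0.5
gripper_force: 0.0
```

Call:
{"fn": "send_rows", "kwargs": {"deltas": [[[0,0,0],[0,0,0.02],1],[[0,0,0],[0,0,0.04],1],[[0,0,0],[0,0,0.04],1]]}}

```text
t: 10.32
tool_pos: [536.3, 307.7, 28.8]
tool_rot: [[0.304, 0.953, -0.0], [0.953, -0.304, -0.0], [-0.0, -0.0, -1.0]]
ft_force: [-0.0, 0.8, 0.3]
finger_gap: -0.1
gripper_force: 0.0
```

Call:
{"fn": "send_rows", "kwargs": {"deltas": [[[0,0,0],[0,0,0.02],1],[[0,0,0],[0,0,0.03],1],[[0,0,0],[0,0,0.03],1]]}}

```text
t: 10.7
tool_pos: [536.3, 307.7, 25.9]
tool_rot: [[0.304, 0.953, -0.0], [0.953, -0.304, -0.0], [-0.0, -0.0, -1.0]]
ft_force: [-0.1, 0.0, 0.7]
finger_gap: 0.0
gripper_force: 0.0
```

```bash
python3 - <<'E'
from h import *
np.set_printoptions(precision=1,suppress=True)
a=r.capture('top');b=r.capture('side');s=r.get_state();p=np.array(s['tool_pos']);print(p,s['ft_force'],np.array(s['joint_pos']))
L=[]
for c,x0,y0 in((a,90,200),(b,165,110)):
    o=cv2.resize(c['img'][y0:y0+80,x0:x0+80],(400,400),interpolation=cv2.INTER_CUBIC)
    for dz,col in((0,(255,0,0)),(30,(255,255,0)),(60,(0,255,0))):
        q=(proj(c,p+[0,0,dz])[0]-[x0,y0]+.5)*5;cv2.circle(o,tuple(int(v) for v in q),3,col,1)
    L.append(o)
cv2.imwrite('pics/h4.png',np.hstack(L)[:,:,::-1])
E
```

```text
[536.5 307.8  26.1] [-0.2 -0.5 -0.6] [ 0.3  0.2 -0.1  1.3 -0.   2.2]
```

View pics/h4.png

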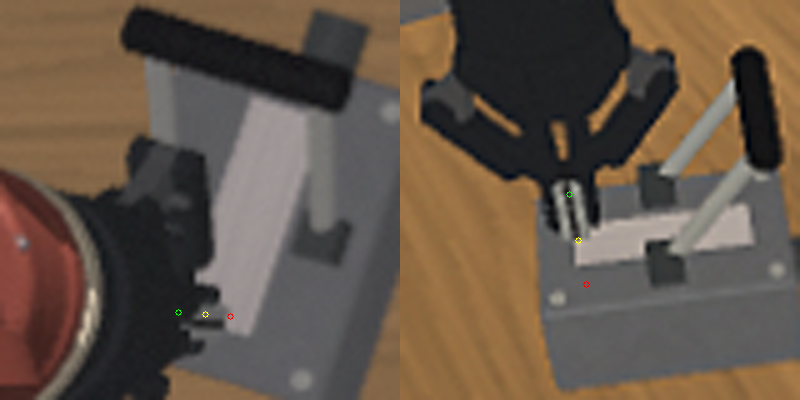

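Call:
{"fn": "send_rows", "kwargs": {"deltas": [[[0,0,0],[0,0,0.02],1],[[0,0,0],[0,0,0.03],1],[[0,0,0],[0,0,0.03],1]]}}

```text
t: 11.18
tool_pos: [536.3, 307.8, 22.9]
tool_rot: [[0.304, 0.953, -0.0], [0.953, -0.304, -0.0], [-0.0, -0.0, -1.0]]
ft_force: [-0.3, 0.1, -0.4]
finger_gap: 0.1
gripper_force: 0.0
```

Call:
{"fn": "send_rows", "kwargs": {"deltas": [[[0,0,0],[0,0,0.02],1],[[0,0,0],[0,0,0.02],1]]}}

```text
t: 11.42
tool_pos: [536.3, 307.7, 20.8]
tool_rot: [[0.304, 0.953, -0.0], [0.953, -0.304, -0.0], [-0.0, -0.0, -1.0]]
ft_force: [0.3, -0.5, 0.1]
finger_gap: -0.0
gripper_force: 0.0
```

Call:
{"fn": "send_rows", "kwargs": {"deltas": [[[0,0,0],[0,0,0.02],1],[[0,0,0],[0,0,0.02],1]]}}

```text
t: 11.68
tool_pos: [536.4, 307.8, 19.0]
tool_rot: [[0.304, 0.953, 0.0], [0.953, -0.304, -0.0], [-0.0, 0.0, -1.0]]
ft_force: [1.2, -0.1, 0.1]
finger_gap: -0.1
gripper_force: 0.0
```

Call:
{"fn": "send_rows", "kwargs": {"deltas": [[[0,0,0],[0,0,0.02],1],[[0,0,0],[0,0,0.02],1]]}}

```text
t: 11.92
tool_pos: [536.6, 307.8, 18.9]
tool_rot: [[0.304, 0.953, 0.001], [0.953, -0.304, -0.0], [0.0, 0.001, -1.0]]
ft_force: [-6.7, -2.4, 14.5]
finger_gap: -0.2
gripper_force: 7.0
```

Contact with the box top (55 mm) came at a reported z of 19. So the real fingertips sit about 36 mm higher than the state says, which matches the side view. Correcting for that and redoing the throw.

Call:
{"fn": "send_rows", "kwargs": {"deltas": [[[0,0,0],[0,0,-0.5],1],[[0,0,0],[-0.05,0,-1.0],1],[[0,0,0],[-0.05,0,-1.0],1]]}}

```text
t: 12.3
tool_pos: [537.6, 303.8, 122.1]
tool_rot: [[0.304, 0.953, 0.007], [0.953, -0.304, 0.002], [0.004, 0.006, -1.0]]
ft_force: [0.1, -0.0, 0.2]
finger_gap: -0.1
gripper_force: 0.0
```

Call:
{"fn": "send_rows", "kwargs": {"deltas": [[[0,0,0],[0,0.3,-0.15],1],[[0,0,0],[0,0.8,-0.15],1],[[0,0,0],[0,0.8,-0.15],1]]}}

```text
t: 12.68
tool_pos: [612.8, 277.0, 129.5]
tool_rot: [[0.307, 0.952, -0.002], [0.952, -0.307, -0.001], [-0.002, -0.002, -1.0]]
ft_force: [-0.2, 0.3, -0.0]
finger_gap: -0.1
gripper_force: 0.0
```

Call:
{"fn": "send_rows", "kwargs": {"deltas": [[[0,0,0],[0,0.4,0],1],[[0,0,0],[0,0.7,0],1],[[0,0,0],[0,0.7,0],1],[[0,0,0],[0,0.7,0.3],1],[[0,0,0],[0,0.7,0.55],1]]}}

```text
t: 13.3
tool_pos: [676.4, 258.2, 76.0]
tool_rot: [[0.304, 0.953, -0.001], [0.953, -0.304, 0.0], [-0.0, -0.001, -1.0]]
ft_force: [0.6, -0.6, -0.6]
finger_gap: 0.1
gripper_force: 0.0
```

Call:
{"fn": "send_rows", "kwargs": {"deltas": [[[0,0,0],[0,0,0],1],[[0,0,0],[0,-0.15,0],1],[[0,0,0],[0,-0.25,0],1],[[0,0,0],[0,-0.35,0],1],[[0,0,0],[0,-0.45,0],1]]}}

```text
t: 13.92
tool_pos: [640.3, 270.5, 82.7]
tool_rot: [[0.306, 0.952, 0.013], [0.952, -0.306, -0.0], [0.004, 0.013, -1.0]]
ft_force: [5.7, -1.9, 6.2]
finger_gap: -0.3
gripper_force: 2.8
```

Call:
{"fn": "send_rows", "kwargs": {"deltas": [[[0,0,0],[0,-0.15,0],1],[[0,0,0],[0,-0.3,0],1],[[0,0,0],[0,-0.45,0],1],[[0,0,0],[0,-0.6,0],1],[[0,0,0],[0,-0.6,0],1]]}}

```text
t: 14.55
tool_pos: [577.2, 289.9, 77.9]
tool_rot: [[0.303, 0.953, 0.001], [0.953, -0.303, 0.0], [0.0, 0.001, -1.0]]
ft_force: [-0.3, -0.2, -0.2]
finger_gap: 0.3
gripper_force: 0.0
```

```bash
python3 - <<'E'
from h import *
np.set_printoptions(precision=1,suppress=True)
b=r.capture('side');a=r.capture('top')
for c in(b,a):
  for n in('grip',):
    for m in r.mark_of(c,n)[:2]: print(m['point'],m['conf'],atz(c,m['point'],127))
p=np.array(r.get_state()['tool_pos']);print(p)
for off,yaw in((55,-.31),(-55,-.31)): 
    g=[576+off*np.cos(yaw),289+off*np.sin(yaw),127];print('expect',proj(b,g),proj(a,g))
save(b,'s5')
E
```

```text
[193.0, 135.2] 0.64 [530.2 310.8 127. ]
[117.3, 269.3] 0.64 [522.  307.4 127. ]
[274.3, 289.9] 0.5 [478.5  24.  127. ]
[578.3 289.1  77.2]
expect [[236.  131.4]] [[137.6 210.5]]
expect [[191.1 137.1]] [[118.2 268.4]]
```

Call:
{"fn": "send_rows", "kwargs": {"deltas": [[[0,0,0],[0,0,-0.5],1],[[0,0,0],[0,0,-1.0],1],[[0,0,0],[0,0,-1.0],1]]}}

```text
t: 15.12
tool_pos: [580.6, 289.7, 182.2]
tool_rot: [[0.305, 0.952, 0.007], [0.952, -0.305, 0.002], [0.004, 0.007, -1.0]]
ft_force: [0.5, -0.2, -0.4]
finger_gap: 0.0
gripper_force: 0.0
```

Call:
{"fn": "send_rows", "kwargs": {"deltas": [[[0,0,0],[-0.46,-0.03,-0.1],-1],[[0,0,0],[-0.92,-0.07,-0.1],-1],[[0,0,0],[-0.92,-0.07,-0.1],-1]]}}

```text
t: 15.5
tool_pos: [542.4, 201.6, 186.3]
tool_rot: [[0.307, 0.952, -0.001], [0.952, -0.307, -0.001], [-0.001, -0.001, -1.0]]
ft_force: [-0.4, 0.5, 0.1]
finger_gap: 54.5
gripper_force: 0.0
```

Call:
{"fn": "send_rows", "kwargs": {"deltas": [[[0,0,0],[-0.46,-0.03,0],-1],[[0,0,0],[-0.92,-0.07,0],-1],[[0,0,0],[-0.92,-0.07,0],-1]]}}

```text
t: 15.88
tool_pos: [508.3, 116.7, 186.7]
tool_rot: [[0.307, 0.952, -0.0], [0.952, -0.307, -0.0], [-0.0, -0.0, -1.0]]
ft_force: [0.6, 0.0, 0.5]
finger_gap: 85.6
gripper_force: 0.0
```

Call:
{"fn": "send_rows", "kwargs": {"deltas": [[[0,0,0],[-0.46,-0.03,0],-1],[[0,0,0],[-0.92,-0.07,0],-1],[[0,0,0],[-0.92,-0.07,0],-1]]}}

```text
t: 16.25
tool_pos: [474.0, 31.6, 187.0]
tool_rot: [[0.307, 0.952, 0.0], [0.952, -0.307, -0.0], [-0.0, 0.0, -1.0]]
ft_force: [1.6, 0.0, -0.3]
finger_gap: 85.3
gripper_force: 0.0
```

Call:
{"fn": "send_rows", "kwargs": {"deltas": [[[0,0,-0.056],[0,0,0],-1],[[0,0,-0.112],[0,0,0],-1],[[0,0,-0.168],[0,0,0],-1],[[0,0,-0.224],[0,0,0],-1],[[0,0,-0.28],[0,0,0],-1]]}}

```text
t: 16.88
tool_pos: [474.6, 34.2, 186.9]
tool_rot: [[-0.546, 0.838, -0.0], [0.838, 0.546, 0.001], [0.0, 0.0, -1.0]]
ft_force: [-0.4, -0.3, 0.7]
finger_gap: 85.5
gripper_force: 0.0
```

Call:
{"fn": "send_rows", "kwargs": {"deltas": [[[0,0,-0.056],[0,0,0],-1],[[0,0,-0.112],[0,0,0],-1],[[0,0,-0.168],[0,0,0],-1],[[0,0,-0.224],[0,0,0],-1],[[0,0,-0.28],[0,0,0],-1]]}}

```text
t: 17.5
tool_pos: [474.6, 34.2, 186.9]
tool_rot: [[-0.994, 0.113, 0.0], [0.113, 0.994, 0.0], [0.0, 0.0, -1.0]]
ft_force: [0.4, -0.3, 0.3]
finger_gap: 85.5
gripper_force: 0.0
```

Call:
{"fn": "send_rows", "kwargs": {"deltas": [[[0,0,-0.05],[0,0,0],-1],[[0,0,-0.1],[0,0,0],-1],[[0,0,-0.1],[0,0,0],-1],[[0,0,-0.1],[0,0,0],-1]]}}

```text
t: 18.0
tool_pos: [474.1, 33.5, 186.9]
tool_rot: [[-0.982, -0.19, -0.0], [-0.19, 0.982, 0.0], [0.0, 0.0, -1.0]]
ft_force: [0.2, 0.0, -0.5]
finger_gap: 85.5
gripper_force: 0.0
```

```bash
python3 go.py 473 32.6 -24 3.34; python3 - <<'E'
from fit import *
s=r.get_state();print(np.array(s['joint_pos']).round(2))
# grey-check of height: project tip guesses; recheck heel & handle
a=r.capture('top');b=r.capture('side')
P=prism(Dpts(-31,31,26),0,40)
h=[(c,r.trace(c,'heel')[0]['region']) for c in(b,)]
print(fit(h,P,[480,34,.2],lambda P,v:place(P,v[0],v[1],0,v[2]),[5,5,.1]))
for c in(a,b): print([(m['point'],m['conf']) for m in r.mark_of(c,'grip')[:1]])
p=np.array(s['tool_pos']);R=np.array(s['tool_rot'])
L=[]
for c,sz in((a,130),(b,130)):
    q=proj(c,p)[0];x0,y0=[int(max(0,v)) for v in q-sz/2]
    o=cv2.resize(c['img'][y0:y0+sz,x0:x0+sz],(400,400),interpolation=cv2.INTER_CUBIC);k=400/sz
    for dz,col in((0,(255,0,0)),(36,(255,255,0))):
        w=(proj(c,p-R[:,2]*dz)[0]-[x0,y0]+.5)*k;cv2.circle(o,tuple(int(v) for v in w),3,col,1)
    L.append(o)
cv2.imwrite('pics/g1.png',np.hstack(L)[:,:,::-1])
E
```

```text
t 18.0 p [474.1126  33.4856 186.9263] F [ 0.1587  0.04   -0.4647] gap 85.51962455368431
[ 0.0001 -0.     -0.0024] [ 0.0124 -0.007   2.1093]
[-0.21 -0.28 -0.28  1.57  0.   -0.4 ]
(array([4.82225538e+02, 3.54808894e+01, 1.79903479e-01]), [np.float32(0.95460796)])
[([114.4, 267.5], 0.84)]
[]
```

Call:
{"fn": "send_rows", "kwargs": {"deltas": [[[0,0,0],[0.01,0,0.5],-1],[[0,0,0],[0.01,0,1.0],-1],[[0,0,0],[0.01,0,1.0],-1]]}}

```text
t: 18.62
tool_pos: [469.9, 33.2, 83.8]
tool_rot: [[-0.981, -0.192, -0.006], [-0.192, 0.981, 0.001], [0.006, 0.002, -1.0]]
ft_force: [-0.8, 0.4, 0.4]
finger_gap: 85.2
gripper_force: 0.0
```

Call:
{"fn": "send_rows", "kwargs": {"deltas": [[[0,0,0],[0,0,0.3],-1],[[0,0,0],[0,0,0.6],-1],[[0,0,0],[0,0,0.85],-1],[[0,0,0],[0,0,0.85],-1]]}}

```text
t: 19.12
tool_pos: [472.8, 32.6, 2.8]
tool_rot: [[-0.981, -0.192, -0.001], [-0.192, 0.981, 0.0], [0.001, 0.0, -1.0]]
ft_force: [0.4, -0.4, 0.0]
finger_gap: 85.4
gripper_force: 0.0
```

Call:
{"fn": "send_rows", "kwargs": {"deltas": [[[0,0,0],[0,0,0.1],-1],[[0,0,0],[0,0,0.2],-1],[[0,0,0],[0,0,0.26],-1],[[0,0,0],[0,0,0.26],-1]]}}

```text
t: 19.62
tool_pos: [472.4, 32.7, -24.4]
tool_rot: [[-0.981, -0.192, -0.001], [-0.192, 0.981, 0.0], [0.001, 0.0, -1.0]]
ft_force: [-0.6, 0.3, -0.4]
finger_gap: 85.4
gripper_force: 0.0
```

Call:
{"fn": "send_rows", "kwargs": {"deltas": [[[0,0,0],[0,0,0],1],[[0,0,0],[0,0,0],1],[[0,0,0],[0,0,0],1],[[0,0,0],[0,0,0],1]], "newtons": 40}}

```text
t: 20.12
tool_pos: [473.2, 32.5, -23.4]
tool_rot: [[-0.981, -0.192, 0.001], [-0.192, 0.981, -0.0], [-0.001, -0.0, -1.0]]
ft_force: [-0.2, -0.1, 4.7]
finger_gap: 51.3
gripper_force: 42.9
```

Call:
{"fn": "send_rows", "kwargs": {"deltas": [[[0,0,0],[0,0,-0.2],1],[[0,0,0],[0,0,-0.6],1],[[0,0,0],[0,0,-1.0],1],[[0,0,0],[0,0,-1.0],1]]}}

```text
t: 20.62
tool_pos: [474.9, 32.2, 79.1]
tool_rot: [[-0.981, -0.192, 0.005], [-0.192, 0.981, -0.001], [-0.005, -0.002, -1.0]]
ft_force: [-0.0, -0.4, -0.4]
finger_gap: 51.5
gripper_force: 42.4
```

Call:
{"fn": "send_rows", "kwargs": {"deltas": [[[0,0,0],[0,0,-0.5],1],[[0,0,0],[0,0,-1.0],1],[[0,0,0],[0,0,-1.0],1]]}}

```text
t: 21.0
tool_pos: [474.5, 32.3, 178.9]
tool_rot: [[-0.981, -0.192, 0.005], [-0.192, 0.981, -0.001], [-0.004, -0.002, -1.0]]
ft_force: [-0.2, 0.7, -0.3]
finger_gap: 51.1
gripper_force: 42.5
```

```bash
cat > held.py <<'E'
from fit import *
from scipy.spatial.transform import Rotation as Ro
np.set_printoptions(precision=2,suppress=True)
a=r.capture('top');b=r.capture('side');s=r.get_state();p=np.array(s['tool_pos']);R=np.array(s['tool_rot'])
P=prism(Dpts(-31,31,26),0,40)
N=R@np.diag([-1,1,-1.])   # nominal heel axes
h=[]
for c,n in((a,'a'),(b,'b')):
    t=r.trace(c,'heel'); print(n,[(x['rect'],round(x['conf'],2)) for x in t[:2]])
    if t: h.append((c,t[0]['region']))
# heel pixel mask holds only visible part: use the visible lower part; fit position with orientation from tool
z0=float(__import__('sys').argv[1]) if len(__import__('sys').argv)>1 else 52
x0=p+R[:,0]*-7-R[:,2]*z0
mk=lambda P,v:P@N.T+v[:3]
for k in([h] if len(h)<2 else [h,h[1:]]):
    v,i=fit(k,P,x0,mk,[5,5,5]);print(v,i,'in tool:',R.T@(v-p))
E
python3 held.py
```

```text
a []
b [([189.4, 172.7, 227.9, 206.5], 0.9)]
[481.98  38.05 193.8 ] [np.float32(0.5340876)] in tool: [-10.18   3.5  -18.73]
```

```bash
cat > tgt.py <<'E'
# python3 tgt.py N hx hy hz [px py pz yaw]: move so heel origin (tool coords hx,hy,hz) is N mm above pocket
import sys
from go import *
np.set_printoptions(precision=4,suppress=True)
v=[float(x) for x in sys.argv[1:]]
pk=v[4:7] if len(v)>4 else [544,-255,84.7]; yaw=v[7] if len(v)>7 else -0.06
c,s=np.cos(yaw),np.sin(yaw);Z=np.array([[c,-s,0],[s,c,0],[0,0,1]])
c,s=np.cos(np.pi/6),np.sin(np.pi/6);H=Z@np.array([[c,0,-s],[0,1,0],[s,0,c]])
R2=H@np.diag([-1,1,-1.]);p2=np.array(pk)+H[:,2]*v[0]-R2@np.array(v[1:4])
if __name__=='__main__':
    S=r.get_state();R=np.array(S['tool_rot']);p=np.array(S['tool_pos'])
    print('t',S['t'],'p',p,'F',np.array(S['ft_force']),'gap',S['finger_gap'],'j',np.array(S['joint_pos']))
    print('target',p2,'\nrot,shift',*rel(R,p,R2,p2)); print('after rot, shift in target axes',R2.T@(p2-p)/100)
E
python3 tgt.py 70 -7.5 0 -24
```

```text
t 21.2 p [471.8884  32.8318 174.0566] F [ 0.7092  0.0446 -0.7655] gap 51.416819805705266 j [-0.208  -0.286  -0.3095  1.5502 -0.0001 -0.4015]
target [ 514.5579 -253.2314  120.7872] 
rot,shift [ 0.0213 -0.1667  0.0788] [ 0.1298 -2.8899  0.53  ]
after rot, shift in target axes [-0.2511 -2.8299  0.7601]
```

Call:
{"fn": "send_rows", "kwargs": {"deltas": [[[0,0,0],[0.02,-0.4,0],1],[[0,0,0],[0.04,-0.96,0],1],[[0,0,0],[0.04,-0.96,0],1]]}}

```text
t: 21.58
tool_pos: [486.7, -65.0, 173.9]
tool_rot: [[-0.982, -0.188, -0.003], [-0.188, 0.982, 0.0], [0.003, 0.001, -1.0]]
ft_force: [-1.0, -0.3, -0.8]
finger_gap: 51.2
gripper_force: 42.5
```

Call:
{"fn": "send_rows", "kwargs": {"deltas": [[[0,0,0],[0.02,-0.5,0],1],[[0,0,0],[0.04,-0.96,0],1],[[0,0,0],[0.04,-0.96,0],1]]}}

```text
t: 21.95
tool_pos: [501.2, -158.8, 174.2]
tool_rot: [[-0.982, -0.19, -0.002], [-0.19, 0.982, 0.001], [0.002, 0.002, -1.0]]
ft_force: [0.8, 0.4, -0.7]
finger_gap: 51.4
gripper_force: 42.6
```

Call:
{"fn": "send_rows", "kwargs": {"deltas": [[[0,0,0],[0.02,-0.5,0],1],[[0,0,0],[0.05,-0.97,0],1],[[0,0,0],[0.05,-0.97,0],1]]}}

```text
t: 22.32
tool_pos: [515.1, -254.4, 174.4]
tool_rot: [[-0.982, -0.19, -0.002], [-0.19, 0.982, 0.001], [0.002, 0.002, -1.0]]
ft_force: [0.3, 0.9, -1.6]
finger_gap: 51.2
gripper_force: 42.7
```

Call:
{"fn": "send_rows", "kwargs": {"deltas": [[[0.005,-0.042,0.02],[0,0,0],1],[[0.011,-0.083,0.04],[0,0,0],1],[[0.016,-0.125,0.06],[0,0,0],1],[[0.021,-0.167,0.079],[0,0,0],1],[[0.021,-0.167,0.079],[0,0,0],1]]}}

```text
t: 22.95
tool_pos: [513.7, -250.5, 172.8]
tool_rot: [[-0.864, 0.061, 0.501], [0.054, 0.998, -0.027], [-0.501, 0.004, -0.865]]
ft_force: [-0.2, 0.0, -0.0]
finger_gap: 51.5
gripper_force: 42.7
```

```bash
python3 tgt.py 40 -7.5 0 -24; python3 held.py 24
```

```text
t 22.95 p [ 513.6777 -250.5255  172.7979] F [-0.2063  0.004  -0.0066] gap 51.46666164685127 j [-0.9258 -0.6371 -0.6666  1.1844  0.3938 -0.7923]
target [ 529.5309 -254.1308   94.8064] 
rot,shift [ 0.0009  0.0005 -0.0008] [ 0.2521 -0.0293  0.7552]
after rot, shift in target axes [ 0.251  -0.0265  0.7556]
a [([427.2, 251.5, 470.5, 296.4], 0.67)]
b [([285.0, 280.7, 327.0, 322.8], 0.74)]
[ 512.22 -250.76  198.61] [np.float32(0.78093284), np.float32(0.52455544)] in tool: [ -7.79   1.92 -20.86]
[ 596.45 -152.01    0.44] [np.float32(0.6767598)] in tool: [ 24.03 105.5  189.8 ]
```

Call:
{"fn": "send_rows", "kwargs": {"deltas": [[[0.001,0,-0.001],[0.25,-0.03,0.3],1],[[0.001,0,-0.001],[0.25,-0.03,0.6],1],[[0.001,0,-0.001],[0.25,-0.03,0.9],1],[[0.001,0,-0.001],[0.25,-0.03,0.9],1]]}}

```text
t: 23.65
tool_pos: [539.3, -256.4, 83.8]
tool_rot: [[-0.865, 0.057, 0.499], [0.049, 0.998, -0.029], [-0.5, -0.0, -0.866]]
ft_force: [-0.7, 0.4, -0.4]
finger_gap: 51.3
gripper_force: 42.7
```

```bash
python3 tgt.py 0 -7.5 0 -24; python3 held.py 24; python3 - <<'E'
from fit import *
a=r.capture('top');b=r.capture('side');s=r.get_state();p=np.array(s['tool_pos']);R=np.array(s['tool_rot'])
D=Dpts(-31,31,26);N=R@np.diag([-1,1,-1.]);H=p+R@np.array([-7.5,0,-24])
L=[]
for c in(a,b):
    q=proj(c,[544,-255,100])[0];x0,y0=[int(v-40) for v in q]
    o=cv2.resize(c['img'][y0:y0+80,x0:x0+80],(400,400),interpolation=cv2.INTER_CUBIC)
    def dr(X,col):
        w=(proj(c,X)-[x0,y0]+.5)*5;cv2.polylines(o,[w.astype(np.int32)],True,col,1)
    for z,col in((0,(255,255,0)),(40,(255,120,0))): dr(np.c_[D,np.full(len(D),z)]@N.T+H,col)
    dr(place(np.c_[Dpts(-32.8,32.8,27.8),np.full(len(D),12)],544,-255,84.7,-.06,np.pi/6),(0,255,255))
    L.append(o)
cv2.imwrite('pics/p1.png',np.hstack(L)[:,:,::-1])
E
```

```text
t 23.65 p [ 539.3038 -256.4382   83.8145] F [-0.6742  0.4114 -0.4273] gap 51.3322090078298 j [-0.884  -0.5351 -0.7616  0.9714  0.3765 -0.7553]
target [ 549.4949 -255.3301   60.1654] 
rot,shift [ 0.0004 -0.      0.0009] [0.0307 0.017  0.2554]
after rot, shift in target axes [0.0307 0.0172 0.2553]
a [([417.7, 243.8, 452.7, 279.5], 0.64)]
b [([302.0, 310.2, 335.7, 343.4], 0.59)]
[ 536.54 -257.03  109.07] [np.float32(0.7019546), np.float32(0.4872)] in tool: [ -8.58   0.51 -20.91]
[ 651.74 -139.04 -184.48] [np.float32(0.6910718)] in tool: [ 45.27 125.93 286.88]
```

View pics/p1.png

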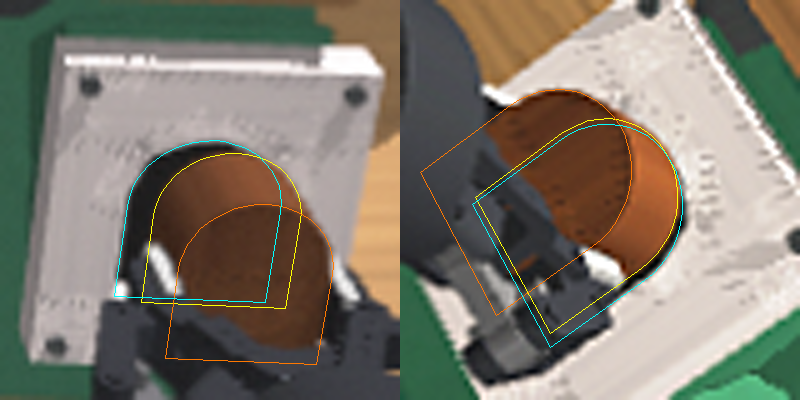

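Top crop: the heel top outline (orange) and bottom outline (yellow) lie on the real heel, and the cyan pocket outline lies on the real rim near (125,200). The side crop agrees. So the remaining shift is small: correct it and insert.

Call:
{"fn": "send_rows", "kwargs": {"deltas": [[[0,0,0.001],[0.03,0.017,0.06],1],[[0,0,0.001],[0.03,0.017,0.12],1],[[0,0,0.001],[0.03,0.017,0.12],1]]}}

```text
t: 24.32
tool_pos: [542.4, -256.0, 73.0]
tool_rot: [[-0.863, 0.062, 0.502], [0.053, 0.998, -0.032], [-0.503, -0.001, -0.864]]
ft_force: [0.1, -0.1, -1.1]
finger_gap: 51.4
gripper_force: 42.7
```

Call:
{"fn": "send_rows", "kwargs": {"deltas": [[[0,0,0],[0,0,0.02],1],[[0,0,0],[0,0,0.04],1],[[0,0,0],[0,0,0.04],1]]}}

```text
t: 24.7
tool_pos: [544.6, -256.4, 70.2]
tool_rot: [[-0.863, 0.062, 0.502], [0.053, 0.998, -0.033], [-0.503, -0.002, -0.864]]
ft_force: [-0.6, 1.2, -1.1]
finger_gap: 51.6
gripper_force: 42.8
```

```bash
python3 tgt.py 0 -7.5 0 -24
```

```text
t 24.7 p [ 544.6062 -256.428    70.2272] F [-0.5842  1.1781 -1.0833] gap 51.59104512298817 j [-0.8743 -0.5191 -0.7775  0.9305  0.3728 -0.7399]
target [ 549.4949 -255.3301   60.1654] 
rot,shift [-0.0008  0.0012 -0.0003] [0.009  0.0142 0.1111]
after rot, shift in target axes [0.0086 0.0139 0.1112]
```

Call:
{"fn": "send_rows", "kwargs": {"deltas": [[[-0.001,0.001,0],[0.009,0.012,0.015],1],[[-0.001,0.001,0],[0.009,0.012,0.03],1],[[-0.001,0.001,0],[0.009,0.012,0.03],1]]}}

```text
t: 25.08
tool_pos: [545.4, -255.3, 67.2]
tool_rot: [[-0.864, 0.06, 0.5], [0.053, 0.998, -0.029], [-0.5, 0.001, -0.866]]
ft_force: [0.4, 0.6, -0.6]
finger_gap: 51.4
gripper_force: 42.8
```

```bash
python3 tgt.py 0 -7.5 0 -24
```

```text
t 25.075 p [ 545.4285 -255.2804   67.1895] F [ 0.3865  0.612  -0.6124] gap 51.351557164588705 j [-0.8713 -0.5102 -0.7756  0.9272  0.372  -0.7387]
target [ 549.4949 -255.3301   60.1654] 
rot,shift [ 0.0002  0.0002 -0.0003] [-0.      0.0019  0.0811]
after rot, shift in target axes [-0.0001  0.0019  0.0811]
```

No contact at 8 mm above the floor, so the heel is about 4 mm into the pocket. Continuing.

Call:
{"fn": "send_rows", "kwargs": {"deltas": [[[0,0,0],[0,0,0.015],1],[[0,0,0],[0,0,0.03],1],[[0,0,0],[0,0,0.03],1]]}}

```text
t: 25.45
tool_pos: [546.9, -255.3, 64.6]
tool_rot: [[-0.864, 0.06, 0.5], [0.053, 0.998, -0.029], [-0.5, 0.001, -0.866]]
ft_force: [-0.5, -0.5, -0.7]
finger_gap: 51.2
gripper_force: 42.8
```

Call:
{"fn": "send_rows", "kwargs": {"deltas": [[[0,0,0],[0,0,0.01],1],[[0,0,0],[0,0,0.02],1],[[0,0,0],[0,0,0.02],1]]}}

```text
t: 25.82
tool_pos: [547.9, -255.4, 62.9]
tool_rot: [[-0.864, 0.06, 0.5], [0.053, 0.998, -0.029], [-0.501, 0.001, -0.866]]
ft_force: [-0.5, 0.2, -0.1]
finger_gap: 51.3
gripper_force: 42.8
```

Call:
{"fn": "send_rows", "kwargs": {"deltas": [[[0,0,0],[0,0,0.01],1],[[0,0,0],[0,0,0.02],1],[[0,0,0],[0,0,0.02],1]]}}

```text
t: 26.2
tool_pos: [548.9, -255.5, 61.2]
tool_rot: [[-0.864, 0.06, 0.5], [0.053, 0.998, -0.029], [-0.5, 0.001, -0.866]]
ft_force: [0.2, -0.0, -0.4]
finger_gap: 51.1
gripper_force: 42.8
```

Call:
{"fn": "send_rows", "kwargs": {"deltas": [[[0,0,0],[0,0,0.01],1],[[0,0,0],[0,0,0.015],1],[[0,0,0],[0,0,0.015],1]]}}

```text
t: 26.58
tool_pos: [549.3, -255.6, 60.7]
tool_rot: [[-0.864, 0.061, 0.499], [0.053, 0.998, -0.03], [-0.5, 0.001, -0.866]]
ft_force: [-14.3, 5.0, 11.5]
finger_gap: 51.4
gripper_force: 44.8
```

Call:
{"fn": "send_rows", "kwargs": {"deltas": [[[0,0,0],[0,0,-0.005],-1],[[0,0,0],[0,0,-0.005],-1],[[0,0,0],[0,0,-0.005],-1],[[0,0,0],[0,0,-0.005],-1]]}}

```text
t: 27.08
tool_pos: [549.4, -255.6, 60.3]
tool_rot: [[-0.864, 0.06, 0.5], [0.053, 0.998, -0.029], [-0.501, 0.001, -0.866]]
ft_force: [0.2, 1.0, 0.2]
finger_gap: 85.4
gripper_force: 0.0
```

Call:
{"fn": "send_rows", "kwargs": {"deltas": [[[0,0,0],[0,0,-0.3],-1],[[0,0,0],[0,0,-0.8],-1],[[0,0,0],[0,0,-1.0],-1],[[0,0,0],[0,0,-1.0],-1]]}}

```text
t: 27.58
tool_pos: [499.8, -253.8, 148.9]
tool_rot: [[-0.863, 0.061, 0.501], [0.052, 0.998, -0.032], [-0.502, -0.002, -0.865]]
ft_force: [0.2, -0.4, 0.1]
finger_gap: 85.2
gripper_force: 0.0
```

Call:
{"fn": "send_rows", "kwargs": {"deltas": [[[0,0,0],[0,0,-0.4],-1],[[0,0,0],[0,0.2,-0.7],1],[[0,0,0],[0,0.7,-0.7],1],[[0,0,0],[0,1.0,-0.7],1],[[0,0,0],[0,1.0,-0.7],1]]}}

```text
t: 28.2
tool_pos: [489.7, -160.9, 210.9]
tool_rot: [[-0.876, 0.05, 0.48], [0.051, 0.999, -0.011], [-0.48, 0.015, -0.877]]
ft_force: [0.4, 0.9, -0.6]
finger_gap: 12.7
gripper_force: 0.0
```

```bash
cat > seat.py <<'E'
from fit import *
np.set_printoptions(precision=2,suppress=True)
a=r.capture('top');b=r.capture('side');s=r.get_state();print(s['t'],np.array(s['tool_pos']),np.array(s['joint_pos']),s['finger_gap'])
P=prism(Dpts(-31,31,26),12,40)
h=[]
for c in(a,b):
    t=r.trace(c,'heel');print([(x['rect'],x['conf']) for x in t[:1]]);h.append((c,t[0]['region']))
for k in(h,h[:1],h[1:]): print(fit(k,P,[544,-255,-.06],lambda P,v:place(P,v[0],v[1],84.7,v[2],np.pi/6),[3,3,.1]))
print(fit(h,P,[544,-255,8.47,-.06],lambda P,v:place(P,v[0],v[1],v[2]*10,v[3],np.pi/6),[3,3,.5,.1]))
L=[];D=Dpts(-31,31,26)
for c in(a,b):
    q=proj(c,[544,-255,100])[0];x0,y0=[int(v-40) for v in q]
    o=cv2.resize(c['img'][y0:y0+80,x0:x0+80],(400,400),interpolation=cv2.INTER_CUBIC)
    for z in(12,40):
        w=(proj(c,place(np.c_[D,np.full(len(D),z)],544,-255,84.7,-.06,np.pi/6))-[x0,y0]+.5)*5;cv2.polylines(o,[w.astype(np.int32)],True,(255,255,0),1)
    L.append(o)
cv2.imwrite('pics/seat.png',np.hstack(L)[:,:,::-1])
E
python3 seat.py
```

```text
28.3 [ 489.04 -162.33  210.78] [-0.82 -0.84 -0.71  1.33  0.35 -0.7 ] 0.04067984369189031
[([410.3, 238.5, 448.3, 278.1], 0.96)]
[([293.9, 313.2, 341.0, 357.1], 0.9)]
(array([ 544.04, -254.76,   -0.02]), [np.float32(0.9035613), np.float32(0.92767656)])
(array([ 543.65, -253.02,   -0.01]), [np.float32(0.9159428)])
(array([ 544.89, -256.91,   -0.09]), [np.float32(0.9502377)])
(array([ 544.66, -254.68,    8.19,   -0.05]), [np.float32(0.90569496), np.float32(0.93676686)])
```

View pics/seat.png

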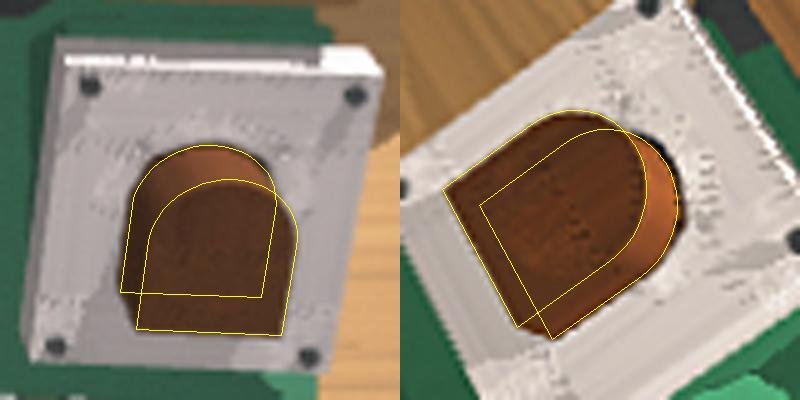

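Both crops show the seated-heel outline matching the real heel, flat and home, with the round end uphill. Now back to the isolator.

```bash
python3 go.py 481 320 150 2.83; python3 go.py 489 -162 200 2.83
```

```text
t 28.4 p [ 488.7588 -163.0304  211.0679] F [ 0.8215  0.0379 -0.6667] gap 0.04862803959412215
[0.0252 0.1577 0.0792] [0.6221 4.8096 0.4381]
t 28.4 p [ 488.7588 -163.0304  211.0679] F [ 0.8215  0.0379 -0.6667] gap 0.04862803959412215
[0.0252 0.1577 0.0792] [0.0515 0.0088 0.0981]
```

Call:
{"fn": "send_rows", "kwargs": {"deltas": [[[0.006,0.04,0.02],[0.05,0,0.1],1],[[0.012,0.08,0.04],[0.05,0,0.1],1],[[0.018,0.12,0.06],[0.05,0,0.1],1],[[0.025,0.158,0.079],[0.05,0,0.1],1],[[0.025,0.158,0.079],[0.05,0,0.1],1]]}}

```text
t: 29.02
tool_pos: [489.6, -163.0, 197.3]
tool_rot: [[-0.952, 0.306, -0.006], [0.306, 0.952, 0.004], [0.007, 0.002, -1.0]]
ft_force: [-0.4, 0.9, -0.3]
finger_gap: -0.3
gripper_force: 0.0
```

```bash
python3 go.py 481 320 150 2.83
```

```text
t 29.025 p [ 489.6457 -162.9709  197.3217] F [-0.434   0.855  -0.3404] gap -0.25303793147056874
[ 0.0005 -0.0022  0.0003] [1.5555 4.5713 0.491 ]
```

Call:
{"fn": "send_rows", "kwargs": {"deltas": [[[0,0,0],[0.15,0.45,0],1],[[0,0,0],[0.31,0.91,0],1],[[0,0,0],[0.31,0.91,0],1]]}}

```text
t: 29.4
tool_pos: [487.4, -64.4, 201.7]
tool_rot: [[-0.953, 0.302, 0.003], [0.302, 0.953, -0.0], [-0.003, 0.001, -1.0]]
ft_force: [-0.1, -0.7, 0.1]
finger_gap: -0.4
gripper_force: 0.0
```

Call:
{"fn": "send_rows", "kwargs": {"deltas": [[[0,0,0],[0.15,0.45,0],1],[[0,0,0],[0.31,0.91,0],1],[[0,0,0],[0.31,0.91,0],1]]}}

```text
t: 29.78
tool_pos: [485.7, 31.2, 201.4]
tool_rot: [[-0.953, 0.302, 0.003], [0.302, 0.953, 0.0], [-0.003, 0.001, -1.0]]
ft_force: [-0.2, -0.8, 0.4]
finger_gap: 0.1
gripper_force: 0.0
```

Call:
{"fn": "send_rows", "kwargs": {"deltas": [[[0,0,0],[0.15,0.45,0],1],[[0,0,0],[0.31,0.91,0],1],[[0,0,0],[0.31,0.91,0],1]]}}

```text
t: 30.15
tool_pos: [484.2, 126.8, 201.1]
tool_rot: [[-0.953, 0.303, 0.002], [0.303, 0.953, 0.0], [-0.002, 0.001, -1.0]]
ft_force: [-0.3, -1.2, -0.8]
finger_gap: -0.0
gripper_force: 0.0
```

Call:
{"fn": "send_rows", "kwargs": {"deltas": [[[0,0,0],[0.15,0.45,0],1],[[0,0,0],[0.31,0.91,0],1],[[0,0,0],[0.31,0.91,0],1]]}}

```text
t: 30.52
tool_pos: [482.7, 222.5, 200.8]
tool_rot: [[-0.953, 0.303, 0.001], [0.303, 0.953, 0.0], [-0.001, 0.001, -1.0]]
ft_force: [0.2, 0.4, -0.5]
finger_gap: -0.4
gripper_force: 0.0
```

Call:
{"fn": "send_rows", "kwargs": {"deltas": [[[0,0,0],[0.15,0.45,0],1],[[0,0,0],[0.31,0.91,0],1],[[0,0,0],[0.31,0.91,0],1],[[0,0,0],[0.31,0.91,0],1]]}}

```text
t: 31.02
tool_pos: [481.5, 316.2, 200.8]
tool_rot: [[-0.952, 0.306, 0.001], [0.306, 0.952, -0.001], [-0.001, -0.0, -1.0]]
ft_force: [-0.1, -0.2, 0.8]
finger_gap: -0.1
gripper_force: 0.0
```

```bash
python3 go.py 481 320 76 2.83; python3 - <<'E'
from h import *
a=r.capture('top');b=r.capture('side')
for c in(a,b): print([(m['point'],m['conf'],atz(c,m['point'],127)) for m in r.mark_of(c,'grip')[:1]])
E
```

```text
t 31.025 p [481.4643 316.2488 200.7912] F [-0.093  -0.1527  0.7708] gap -0.13556949284377573
[-0.0001  0.0002  0.0001] [0.0168 0.0348 1.2479]
[([118.6, 266.4], 0.68, array([527.1351961, 305.1211516, 127.       ]))]
[([190.6, 136.8], 0.72, array([522.87358567, 307.52398205, 127.        ]))]
```

Call:
{"fn": "send_rows", "kwargs": {"deltas": [[[0,0,0],[0,0.03,0.5],1],[[0,0,0],[0,0.03,0.95],1],[[0,0,0],[0,0.03,0.95],1]]}}

```text
t: 31.6
tool_pos: [479.3, 319.3, 102.4]
tool_rot: [[-0.952, 0.306, -0.006], [0.306, 0.952, -0.003], [0.005, -0.004, -1.0]]
ft_force: [-0.2, -0.2, 1.0]
finger_gap: -0.5
gripper_force: 0.0
```

Call:
{"fn": "send_rows", "kwargs": {"deltas": [[[0,0,0],[0,0,0.28],1],[[0,0,0],[0,0,0.28],1],[[0,0,0],[-0.15,0,0.28],1],[[0,0,0],[-0.25,0,0.28],1]]}}

```text
t: 32.1
tool_pos: [507.0, 313.4, 79.8]
tool_rot: [[-0.952, 0.305, 0.002], [0.305, 0.952, 0.001], [-0.001, 0.002, -1.0]]
ft_force: [-9.0, 3.2, 7.2]
finger_gap: -0.3
gripper_force: 4.6
```

Call:
{"fn": "send_rows", "kwargs": {"deltas": [[[0,0,0],[-0.15,0,0],1],[[0,0,0],[-0.3,0,0],1],[[0,0,0],[-0.45,0,0],1],[[0,0,0],[-0.6,0,0],1],[[0,0,0],[-0.77,0,0],1]]}}

```text
t: 32.72
tool_pos: [579.9, 289.3, 77.6]
tool_rot: [[-0.952, 0.305, 0.0], [0.305, 0.952, -0.001], [-0.0, -0.0, -1.0]]
ft_force: [-0.3, 0.3, -0.2]
finger_gap: 0.3
gripper_force: 0.0
```

Call:
{"fn": "send_rows", "kwargs": {"deltas": [[[0,0,0],[0,0,0],1],[[0,0,0],[0,0,0],1]]}}

```text
t: 32.98
tool_pos: [578.5, 289.8, 77.5]
tool_rot: [[-0.952, 0.305, -0.0], [0.305, 0.952, -0.0], [0.0, -0.001, -1.0]]
ft_force: [-0.6, 0.3, 0.4]
finger_gap: -0.4
gripper_force: 0.0
```

```bash
python3 - <<'E'
from h import *
a=r.capture('top');b=r.capture('side');print(r.get_state()['tool_pos'])
for c in(a,b): print([(m['point'],m['conf'],atz(c,m['point'],127)) for m in r.mark_of(c,'grip')[:1]])
E
```

```text
[578.29013766 289.99693413  77.73704374]
[([134.6, 211.5], 0.74, array([626.75576839, 277.74721909, 127.        ]))]
[]
```

Top view shows the handle on. Retract up and away toward the robot side, then check everything.

Call:
{"fn": "send_rows", "kwargs": {"deltas": [[[0,0,0],[0,0,-0.5],1],[[0,0,0],[0,0,-1.0],1],[[0,0,0],[0.5,-0.3,-1.0],1],[[0,0,0],[0.9,-0.6,-1.0],1],[[0,0,0],[0.9,-0.6,-1.0],1]]}}

```text
t: 33.8
tool_pos: [471.3, 259.8, 177.5]
tool_rot: [[-0.953, 0.304, -0.001], [0.304, 0.953, -0.001], [0.001, -0.001, -1.0]]
ft_force: [0.6, 0.6, 0.3]
finger_gap: -0.0
gripper_force: 0.0
```

```bash
python3 seat.py; python3 - <<'E'
from h import *
a=r.capture('top');b=r.capture('side');print(r.get_state()['tool_pos'])
for n,z in(('grip',127),('square_heel',0),('tin',0)):
  for c in(a,b): print(n,[(m['point'],m['conf'],atz(c,m['point'],z)) for m in r.mark_of(c,n)[:1]])
E
```

```text
33.9 [474.66 260.34 178.24] [ 0.26 -0.08 -0.12  1.53 -0.    0.57] -0.0569365345931977
[([408.5, 241.1, 448.0, 277.6], 0.55)]
[([293.5, 314.6, 339.5, 356.4], 0.81)]
(array([ 544.35, -254.61,   -0.05]), [np.float32(0.9430114), np.float32(0.9328582)])
(array([ 544.38, -253.73,   -0.06]), [np.float32(0.9630017)])
(array([ 544.39, -256.14,   -0.07]), [np.float32(0.94804245)])
(array([ 544.82, -254.05,    8.14,   -0.04]), [np.float32(0.95998454), np.float32(0.94424224)])
[475.54828334 260.29981573 177.81391896]
grip [([135.2, 211.9], 0.66, array([625.98419517, 276.63027393, 127.        ]))]
grip [([238.7, 133.7], 0.93, array([630.1677782 , 260.16690862, 127.        ]))]
square_heel [([280.3, 229.1], 0.92, array([599.92765391,  13.87304401,   0.        ]))]
square_heel [([280.6, 239.3], 0.85, array([609.62960962,  12.28794057,   0.        ]))]
tin [([274.5, 153.9], 0.58, array([760.97477305,  22.50262785,   0.        ]))]
tin [([332.9, 211.5], 0.67, array([761.15119658,  25.94022748,   0.        ]))]
```

Both views show the handle on, the heel seated, and the rectangular heel and tin where they were.

```bash
python3 -c "
from workcell import r;print(r.sign_off())"
```

```text
the job is handed in; nothing more can be done
None
```

Handed in at about 34 s: isolator thrown off, D-heel seated in the pocket and released, isolator back on, rectangular heel and tin not moved; the first throw passed over the bar because the real fingertips sit about 36 mm higher than reported, which I confirmed with a light touch (about 16 N) on the isolator box.

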